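Snap the grinder's spout clip shut with pliers

TASK

The spout has gone back on the coffee grinder after cleaning, but the steel snap clip round it still hangs open. Take the sprung pliers, squeeze the clip's two ears together between their jaws until the catch clicks and stays shut (work it with the pliers only, not with the gripper itself), then lay the pliers flat inside the shallow metal tray and let go. Leave the other things on the counter where they stand.

Things in the scene. Friction and masses are not known exactly. Their poses are not given: they have to be found in the camera images.
- pliers: Sprung pliers, flat, 180 mm long, 78 mm wide, 0.25 kg: bright steel jaws, black rubber grips. Origin on the pivot axis at the underside; while open (at rest) x is the centre line towards the jaw tips, z up. Grips 18 mm tall, 36 to 118 mm behind the pivot, tails flared. This body is one half (jaw at +y, grip at -y); in closing, the centre line turns from its x by half the closing angle.
- pliers_grasp (a point): The place to squeeze: on the centre line of the open pliers between the grips, 65 mm behind the pivot, 9 mm above the underside, 3 mm behind the centre of mass. Here the grips' outer sides are flat, parallel and 64 mm apart when open, 34 mm when closed; the fingers close along the pliers' y, fingertips down to 3 mm over the surface. Held far from this point the nose or tail sags.
- pliers_arm (a joint): Closing angle of the pliers: 0 open (spring stop), 0.48 jaw faces parallel and 12 mm apart, stop at 0.50. A spring pushes them open: at pliers_grasp it takes about 8 N to start and 11 N to close them empty, about 20 N with the clip between the jaws. Held 2 to 4 mm narrower than the open grips, the pliers carry level with the jaws still wide.
- pliers_tip (a point): Tip of the +y jaw, at mid height (9 mm over the underside). The jaws are 12 mm tall with flat inner faces, and reach 56 mm ahead of the pivot when open, 60 mm when closed; open, the gap between them is about 39 mm at the tips and 33 mm at 45 mm ahead of the pivot. As the grips are squeezed between flat fingers the pliers creep about 6 mm forward.
- pliers_heel (a point): Rear end of the -y grip, at mid height (9 mm).
- clip_ring: Steel band clip, 14 mm tall, round the vertical black spout tube (44 mm diameter) at the grinder's front. Origin on the spout axis at the band's mid height (190 mm over the counter), z up; the ears stick out along -x, 22 to 48 mm from the axis, each 3 mm thick, z -14 to +10 mm. This half carries the +y ear. The clip turns on the spout (0.6 rad either way, light friction) and so follows the pliers.
- clip_ears (a point): Midway between the ears of the open clip, 42 mm out from the spout axis, 4 mm under the band's mid height: aim the jaws' mid height here (the catch sits on top of the ears). The ears measure 24 mm over their outer faces here when open, 13 mm when shut. The level pliers come from outside along the ring's +x; stop the pivot 50 to 58 mm short of this point. No part of the grinder is near the grips.
- clip_jaw (a joint): Angle of the hinged half of the clip with the -y ear (pin behind the spout, 27.5 mm beyond its axis): 0 open, 0.16 shut. A spring tongue on top rides up a tooth to about 0.11, then drops behind it with a click and holds at about 0.157; let go before the click and the clip springs open. Takes under 10 N on the ears.
- grinder: Grey coffee grinder, fixed: base 310 x 180 mm, 480 mm tall with its glass hopper. Origin under its centre; its front, with the overhanging head (underside 218 mm above the counter) and the spout, faces -x; the spout axis is 150 mm in front of the origin.
- tray: Shallow aluminium tray, fixed, 270 x 170 mm outside (long side along its x), 12 mm tall, walls 3 mm. Origin under its centre, z up.
- tray_in (a point): Centre of the tray's floor, 3 mm above the counter: the pliers lie on this floor.
- sugar_bowl: White ceramic sugar bowl with screw lid and knob, 106 mm across, 112 mm tall; origin under its centre. Bystander.
- tongs: Small one-piece bent steel sugar tongs (no pivot, no grips), 165 mm long, 12 mm tall, lying flat; origin under its middle, tips to +x. Bystander.
- saucers: Stack of five white saucers, 148 mm across, 52 mm tall; origin under its centre. Bystander.
- incense_box: Closed wooden incense box, 254 x 64 x 47 mm, long along x; origin under its centre. Bystander.
- vase: Short glass vase, 92 mm across, 125 mm tall; origin under its centre. Bystander.
- tamper: Coffee tamper, steel foot 58 mm across, dark wood knob, 91 mm tall; origin under its centre. Bystander.
- cup: White mug, 66 mm across, 58 mm tall; origin under its centre. Bystander.
- milk_pitcher: Steel milk pitcher, 90 mm across, 105 mm tall, handle at +y; origin under its centre. Bystander.
- pliers_tip_b (a point): Tip of the other jaw (-y side), at mid height.
- pliers_heel_b (a point): Rear end of the other grip (+y side), at mid height.

How it is judged:
On the way, in this order (a step that is already met when the one before it is completed fails the run):
1. the pliers press the clip's ears together (partly closed, loaded by the pliers) (value of joint clip_jaw above 0.05 rad and contact force between pliers and clip_ring above 2 N).
2. the clip has clicked shut (value of joint clip_jaw above 0.145 rad), for 0.2 s.
At the end, for the whole second after the job is handed in: The clip is shut and stays shut (clip_jaw above 0.145 rad) and the pliers lie released, at rest and flat (within 0.1 rad) on the tray's floor, wholly inside its walls (value of joint clip_jaw above 0.145 rad and z of pliers in the frame of tray below 0.01 m and angle between pliers's own z axis and vertical below 0.1 rad and linear speed of pliers below 0.02 m/s and x of pliers_tip in the frame of tray between -0.132 and 0.132 m and y of pliers_tip in the frame of tray between -0.082 and 0.082 m and x of pliers_heel in the frame of tray between -0.132 and 0.132 m and y of pliers_heel in the frame of tray between -0.082 and 0.082 m and x of pliers_tip_b in the frame of tray between -0.132 and 0.132 m and y of pliers_tip_b in the frame of tray between -0.082 and 0.082 m and x of pliers_heel_b in the frame of tray between -0.132 and 0.132 m and y of pliers_heel_b in the frame of tray between -0.082 and 0.082 m); the robot touches nothing.
It fails at once if the gripper or arm itself pushes the clip (contact force between any of the fingers, the arm and clip_ring above 2 N).
It fails at once if another thing on the counter is shoved more than 25 mm or knocked over (distance of any of sugar_bowl, tongs, saucers, incense_box, vase, tamper, cup, milk_pitcher from where it was at the start of the episode above 0.025 m or angle between any of sugar_bowl, vase, tamper, cup, milk_pitcher's own z axis and vertical above 0.4 rad).
It also fails if it takes over 54 s, if anything falls off the work surface, if the arm or the gripper's body presses on something with over 40 N, if the wrist force passes 120 N, or if a joint passes its speed limit or range.

ROBOT

A 6-joint arm with a two-finger parallel gripper is mounted at the origin on the work surface. World frame = base frame: x ahead of the robot, y to its left, z up, the work surface at z = 0. Lengths are in m, angles in rad, forces in N, time in s.
With the tool pointing down it reaches from about 0.375 to 0.975 m from the base axis. Payload 3.8 kg.
Tool frame: the origin (TCP) lies where the fingers leave the gripper's body, on its centre line; the fingertips stand 73 mm ahead of it and the grasp point (between the pads) lies 54 mm ahead of it; z points along the fingers, y is the line along which they close (so a half turn about z gives the same grasp; the last joint's range is limited). The gripper opens to 85 mm and grips with 20 to 120 N. Pads are 22 mm wide; open, the fingers measure 114 mm over their backs; the gripper's body (76 mm by 85 mm) begins 54 mm behind the grasp point. The pads swing forward as they close: fully open they stand 13 mm farther back than shut.
Start: joints at [1.311, 0.264, 1.604, -0, 1.274, -0.037], TCP at [0.149, 0.658, 0.304] pointing down, gripper open.
Joint ranges: [-2.63, 2.63], [-0.94, 2.18], [0.31, 2.57], [-1.31, 4.45], [0, 2.66], [-2.55, 2.55]. Speed limits (rad/s): [2.57, 2.57, 3.14, 3.14, 3.14, 3.14].

INTERFACE

Orientations are given as a rotation vector (axis times angle).
In Python, from workcell import read_state, viewer, bot gives the robot as it stands.
- The arm moves only by the tool jog_arm, never from a script. Its argument "increments" is a list that holds one entry, the list of rows, each a list of 7 numbers: the shift along the tool's x, y, z in units of 30 mm (1.0 is 30 mm), then the turn, a rotation vector about the tool's x, y, z in units of 6 degrees (1.0 is 6 degrees), then the opening, from -1 (shut) to 1 (fully open). A call has exactly 5 rows; each row shifts and turns the commanded pose from where the row before left it, along the tool's axes as they then stand; what a row does not reach is not made up. A row lasts 1/12 s, in which the tool goes at most 41.7 mm and 7.16 degrees, less where a joint would pass 70% of its speed; a pose out of reach is approached as far as the arm can. A call is refused whole if a number of a shift passes 1 or a number of a turn 1, either way. A call with a gripper value outside its range is refused whole. The fingers move at their own pace and stop on an object; "force" is the grip in N (left out, the last holds). Time passes only in rows, so rows that do not move let the fingers close, or fill a call up. It gives the time, the measured TCP pose, the force, the opening and the grip force at its end, in the units of the state.
- read_state(): the state, without advancing time (a new reading comes with each control period).
- viewer.read_camera(name): name is "scene" or "side" or "wrist"; returns (picture, depth): 384x512x3 uint8, blue, green, red; 384x512 float32, m along the optical axis (not along the pixel's ray), 0 where there is no reading.
- viewer.camera_params(name): a dict with "fx", "fy", "cx", "cy" (pixels), "R" (3x3) and "t" (3): a world point X has camera coordinates R X + t; the wrist camera has in their place "hand_eye" (4x4, takes a point from camera to tool coordinates, whose origin is the TCP and whose axes are the flange's). Camera axes: x right, y down, z forward; pixel columns grow to the right and rows downward; lengths in m; the calibration is good to about 2 mm. The wrist camera is an equidistant fisheye: a pixel r from the principal point sees the ray r / f radians off the axis. A picture is of the moment at which its call begins: read the wrist's pose just before it. camera_params takes no time and is no camera call.
- bot.finish_job(): hands the job in; it is judged then, once.
The state is a dict: "time": time; "q": joint angles; "joint_vel": joint speeds; "joint_torque": joint torques, N m; "tool_pos": TCP position; "tcp_rot": TCP orientation; "wrist_force": force on the tool from outside, world axes, zero at the start; "torque": the same for the moment, N m; "width": opening from 0.0 (shut) to 1.0 (fully open); "grip_force": force on a finger pad.
Only numpy, scipy, OpenCV 4.12 (cv2) and the standard library are available. Lean on these libraries where they do the work, as an engineer would, in place of code of your own. Each camera call takes 0.05 s, during which the arm holds its last target. There are 200 camera calls.

## Working session

There is one attempt and no reset: what is moved stays moved. The work goes in short steps, Python scripts to look and compute and a tool call to move; the robot and the scene stay as the last step left them, time stands still between calls to the robot, and variables do not carry over. Pictures are saved under pics/ and viewed, at most 13 in all, crops included, and the job is handed in when it is done.

Besides the shell and the picture viewer there is one more tool, called after "Emit:" as a command line: name --argument value ..., lists and objects as JSON in quotes. jog_arm: Moves the arm, as the interface text tells. Its arguments: {"type":"object","properties":{"increments":{"type":"array","items":{"type":"array","items":{"type":"array","items":{"type":"number"}}}},"force":{"type":"number"}},"required":["increments"]}

```bash
mkdir -p pics; cat > h.py <<'E'
import numpy as np,cv2
from scipy.spatial.transform import Rotation as Ro
from workcell import read_state,viewer,bot
def snap(n,f):
    s=read_state();im,d=viewer.read_camera(n);cv2.imwrite(f'pics/{f}.png',im);np.savez(f'pics/{f}.npz',d=d,p=s['tool_pos'],r=s['tcp_rot']);return im,d
def pt(n,f,u,v,z=None,k=1):
    a=np.load(f'pics/{f}.npz');c=viewer.camera_params(n);d=a['d']
    w=d[int(v)-k:int(v)+k+1,int(u)-k:int(u)+k+1];w=w[w>0];dep=np.median(w) if w.size else 0
    x,y=(u-c['cx'])/c['fx'],(v-c['cy'])/c['fy']
    if n=='wrist':
        r=np.hypot(x,y);ray=np.array([x/r*np.sin(r),y/r*np.sin(r),np.cos(r)]);H=np.array(c['hand_eye']);R=Ro.from_rotvec(a['r']).as_matrix()
        o=a['p']+R@H[:3,3];dr=R@H[:3,:3]@ray; s=dep/ray[2]
    else:
        R=np.array(c['R']);o=-R.T@np.array(c['t']);dr=R.T@np.array([x,y,1]);s=dep
    if z is not None:s=(z-o[2])/dr[2]
    return o+s*dr
E
python3 - <<'E'
from h import *
for n in('scene','side','wrist'):
    snap(n,n+'0')
    c=viewer.camera_params(n);print(n,{k:np.round(v,3).tolist() for k,v in c.items()})
a=cv2.imread('pics/scene0.png');b=cv2.imread('pics/side0.png');w=cv2.imread('pics/wrist0.png')
print(read_state())
E
```

```text
scene {'fx': 377.36, 'fy': 377.36, 'cx': 259.139, 'cy': 193.548, 'R': [[0.767, 0.641, 0.011], [0.483, -0.566, -0.669], [-0.423, 0.518, -0.744]], 't': [-0.518, -0.131, 1.598]}
side {'fx': 444.864, 'fy': 444.864, 'cx': 254.175, 'cy': 199.93, 'R': [[0.809, -0.588, 0.01], [-0.276, -0.395, -0.876], [0.519, 0.706, -0.482]], 't': [-0.394, 0.33, 1.149]}
wrist {'fx': 297.319, 'fy': 297.319, 'cx': 258.845, 'cy': 189.197, 'hand_eye': [[-0.0, -0.956, -0.292, 0.075], [1.0, 0.0, -0.002, 0.001], [0.002, -0.292, 0.956, -0.07], [0.0, 0.0, 0.0, 1.0]]}
{'time': 0.15, 'q': array([ 1.31112908e+00,  2.64544612e-01,  1.60509141e+00,  1.41439997e-06,
        1.27369013e+00, -3.68749766e-02]), 'joint_vel': array([ 0.00026026, -0.00213049, -0.00355718,  0.00033226,  0.00014269,
       -0.00039776]), 'joint_torque': array([ 2.92484656e-04, -5.15905917e+01, -3.67958701e+01,  5.11845712e-05,
        8.17996042e-03,  2.50290992e-05]), 'tool_pos': array([0.14901274, 0.65788364, 0.30285503]), 'tcp_rot': array([-3.49209855e-01, -3.12186359e+00,  2.69256737e-03]), 'wrist_force': array([-0.13396078,  0.56137407, -0.18749828]), 'torque': array([-0.02217571, -0.01094765,  0.00518684]), 'grip_force': 0.0, 'width': 0.9978264410531266}
```

View pics/scene0.png

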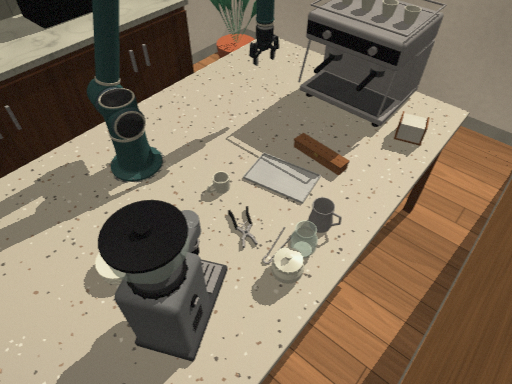

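View pics/side0.png

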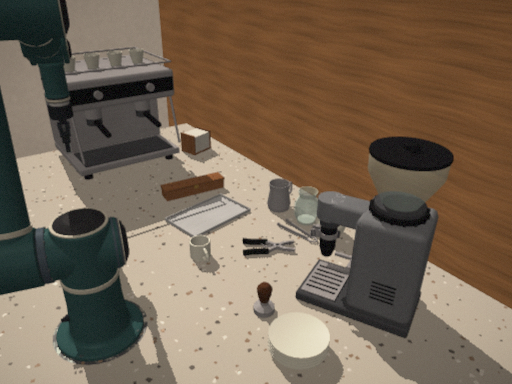

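The scene view shows the pliers at about (242,228), the tray at (282,178) and the grinder at about (165,290). In the side view the pliers are at (268,246) and the spout at (328,240). I'll enlarge both.

```bash
python3 - <<'E'
from h import *
a=cv2.imread('pics/scene0.png');b=cv2.imread('pics/side0.png')
A=cv2.resize(a[150:250,190:340],None,fx=4,fy=4,interpolation=2)[:, :600]
B=cv2.resize(b[190:290,225:375],None,fx=4,fy=4,interpolation=2)
cv2.imwrite('pics/c1.png',cv2.resize(a[150:260,190:340],None,fx=5.3,fy=5.3,interpolation=2)[:583,:795])
cv2.imwrite('pics/c2.png',cv2.resize(b[190:290,225:375],None,fx=5.3,fy=5.3,interpolation=2))
E
```

```text
(no output)
```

View pics/c1.png

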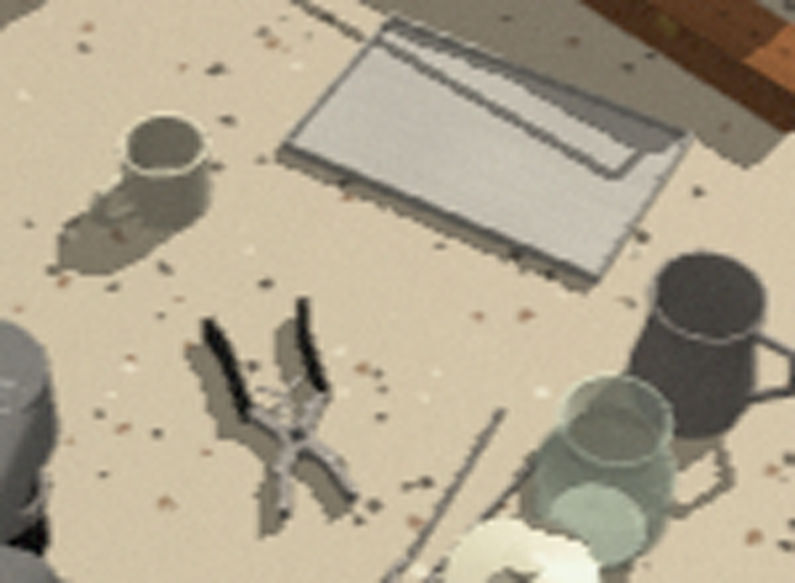

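View pics/c2.png

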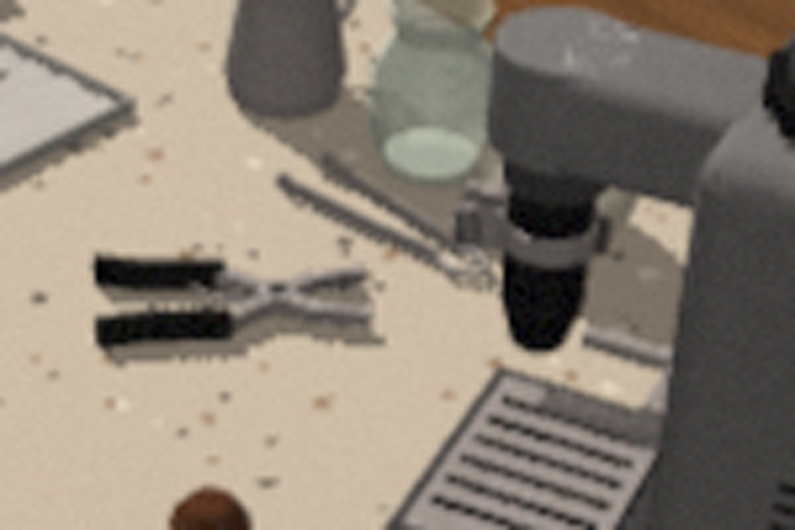

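The scene crop shows the grip tails at crop (207,322) and (303,300) and the jaw tips at (283,512) and (350,495). The side crop shows tails at (97,262) and (97,322), tips at (365,273) and (368,315), the band round the spout at (545,245), and the ears at about (470,225) and (487,190).

```bash
python3 - <<'E'
from h import *
np.set_printoptions(precision=4,suppress=True)
sc=lambda x,y,z=None:pt('scene','scene0',190+x/5.3-.4,150+y/5.3-.4,z)
sd=lambda x,y,z=None,k=1:pt('side','side0',225+x/5.3-.4,190+y/5.3-.4,z,k)
print('scene');
for n,x,y,z in[('tailL',207,322,.018),('tailR',303,300,.018),('tipA',283,512,.015),('tipB',350,495,.015),('piv',294,437,.018)]:print(n,sc(x,y,z),sc(x,y))
print('side')
for n,x,y,z in[('tailfar',97,258,.018),('tailnear',97,320,.018),('tipfar',366,273,.015),('tipnear',370,313,.015),('piv',277,288,.018)]:print(n,sd(x,y,z),sd(x,y))
print('tray')
for x,y in[(283,150),(390,20),(690,135),(597,280)]:print(sc(x,y,.012),sc(x,y))
# clip: depth points near band
a=np.load('pics/side0.npz')['d']
P=[]
for v in range(222,256):
  for u in range(308,342):
    p=pt('side','side0',u,v,None,0)
    P.append([u,v,*p])
P=np.array(P);np.save('pics/P.npy',P)
for z0,z1 in[(.12,.14),(.14,.16),(.16,.176),(.183,.197),(.197,.202)]:
    q=P[(P[:,4]>z0)&(P[:,4]<z1)];
    print(z0,len(q));
    for u in np.unique(q[:,0]):
        w=q[q[:,0]==u];print(int(u),np.median(w[:,2:],axis=0),end=';')
    print()
E
```

```text
scene
tailL [0.4852 0.0504 0.018 ] [ 0.4741  0.0609 -0.0005]
tailR [0.5232 0.1093 0.018 ] [ 0.5122  0.1215 -0.0015]
tipA [ 0.6303 -0.033   0.015 ] [ 0.6237 -0.0261  0.0009]
tipB [0.6549 0.0054 0.015 ] [0.6524 0.0084 0.0093]
piv [0.5975 0.0152 0.018 ] [0.5965 0.0162 0.0161]
side
tailfar [0.5194 0.1089 0.018 ] [0.5338 0.1299 0.001 ]
tailnear [0.481  0.0536 0.018 ] [ 0.4981  0.0783 -0.0033]
tipfar [0.6504 0.0016 0.015 ] [0.6553 0.0069 0.0102]
tipnear [ 0.6241 -0.033   0.015 ] [ 0.6279 -0.0289  0.0111]
piv [0.5915 0.0175 0.018 ] [0.5957 0.0225 0.0135]
tray
[0.4098 0.2158 0.012 ] [ 0.3996  0.2268 -0.0034]
[0.378  0.3829 0.012 ] [0.3745 0.3872 0.007 ]
[0.6377 0.4318 0.012 ] [0.6362 0.4347 0.0088]
[0.6689 0.2648 0.012 ] [0.6657 0.2704 0.0046]
0.12 54
320 [ 0.5708 -0.1955  0.1321];321 [ 0.5678 -0.2028  0.1307];322 [ 0.564  -0.21    0.1334];323 [ 0.5668 -0.2119  0.1296];324 [ 0.5662 -0.2162  0.1312];325 [ 0.5689 -0.2177  0.1326];326 [ 0.5702 -0.2201  0.1313];327 [ 0.5715 -0.2224  0.1327];328 [ 0.5766 -0.2224  0.1261];329 [ 0.5763 -0.225   0.132 ];330 [ 0.5807 -0.225   0.1313];331 [ 0.5854 -0.
[... 2173 characters left out ...]
  0.1991];318 [ 0.5573 -0.1939  0.2006];319 [ 0.5605 -0.1946  0.1982];320 [ 0.5604 -0.1984  0.2003];321 [ 0.5647 -0.198   0.1984];322 [ 0.5622 -0.2044  0.1995];323 [ 0.5594 -0.2112  0.1994];324 [ 0.5583 -0.2162  0.1992];325 [ 0.5633 -0.2148  0.1998];326 [ 0.5627 -0.2193  0.1993];327 [ 0.5664 -0.2193  0.1995];328 [ 0.5653 -0.2243  0.1993];329 [ 0.569  -0.2244  0.198 ];330 [ 0.5689 -0.228   0.2   ];331 [ 0.5747 -0.2261  0.1984];332 [ 0.5759 -0.2285  0.1992];333 [ 0.5795 -0.2289  0.1981];334 [ 0.5824 -0.2294  0.2004];335 [ 0.586  -0.2299  0.1978];336 [ 0.5914 -0.228   0.1995];337 [ 0.5936 -0.2296  0.1996];338 [ 0.5973 -0.2299  0.1984];339 [ 0.5974 -0.2332  0.2001];340 [ 0.599  -0.2355  0.1991];
```

Spout axis is near (0.584,-0.2085) and the ears point roughly along (-0.73,0.68). The pliers' pivot is near (0.594,0.017) with yaw about -34.6°, and the size checks agree. Now I'll move above the grasp point (0.540,0.054).

Emit:
jog_arm --increments '[[[-0.95,-0.93,0,0,0,0,1],[-0.95,-0.93,0,0,0,0,1],[-0.95,-0.93,0,0,0,0,1],[-0.95,-0.93,0,0,0,0,1],[-0.95,-0.93,0,0,0,0,1]]]' --force 20

```text
time: 0.57
tool_pos: [0.2577, 0.489, 0.3034]
tcp_rot: [-0.348, -3.122, 0.001]
wrist_force: [0.4, 0.5, 0.9]
width: 0.999
grip_force: 0.0
```

Emit:
jog_arm --increments '[[[-0.95,-0.93,0,0,0,0,1],[-0.95,-0.93,0,0,0,0,1],[-0.95,-0.93,0,0,0,0,1],[-0.95,-0.93,0,0,0,0,1],[-0.95,-0.93,0,0,0,0,1]]]'

```text
time: 0.98
tool_pos: [0.3658, 0.3214, 0.3038]
tcp_rot: [0.349, 3.122, 0.0]
wrist_force: [0.9, 0.9, -0.2]
width: 0.998
grip_force: 0.0
```

Emit:
jog_arm --increments '[[[-0.95,-0.93,0,0,0,0,1],[-0.95,-0.93,0,0,0,0,1],[-0.95,-0.93,0,0,0,0,1],[-0.95,-0.93,0,0,0,0,1],[-0.95,-0.93,0,0,0,0,1]]]'

```text
time: 1.4
tool_pos: [0.4741, 0.1538, 0.3039]
tcp_rot: [0.349, 3.122, 0.0]
wrist_force: [0.8, 1.5, -0.0]
width: 0.997
grip_force: 0.0
```

Emit:
jog_arm --increments '[[[-0.95,-0.93,0,0,0,0,1],[-0.95,-0.93,0,0,0,0,1],[-0.95,-0.93,0,0,0,0,1],[0,0,0.5,0,0,0.9,1],[0,0,0.5,0,0,0.9,1]]]'

```text
time: 1.82
tool_pos: [0.5403, 0.0527, 0.2745]
tcp_rot: [0.654, 3.07, 0.001]
wrist_force: [0.7, 0.6, 0.0]
width: 1.0
grip_force: 0.0
```

Emit:
jog_arm --increments '[[[0,0,0.8,0,0,0.9,1],[0,0,0.8,0,0,0.9,1],[0,0,0.4,0,0,0,1],[0,0,0,0,0,0,1],[0,0,0,0,0,0,1]]]'

```text
time: 2.23
tool_pos: [0.538, 0.0552, 0.2134]
tcp_rot: [-0.924, -3.001, 0.001]
wrist_force: [-0.4, -0.1, 0.5]
width: 1.001
grip_force: 0.0
```

```bash
python3 - <<'E'
from h import *
snap('wrist','w1');s=read_state();print(s['time'],s['tool_pos'],Ro.from_rotvec(s['tcp_rot']).as_matrix().round(3),s['q'].round(2))
im=cv2.imread('pics/w1.png');cv2.imwrite('pics/w1b.png',cv2.resize(im,None,fx=1.55,fy=1.55,interpolation=2))
E
```

```text
2.2833 [0.5389475  0.0553259  0.21465417] [[-0.827  0.563  0.001]
 [ 0.563  0.827  0.   ]
 [-0.001  0.    -1.   ]] [ 0.06  0.09  1.98 -0.    1.07 -0.92]
```

View pics/w1b.png

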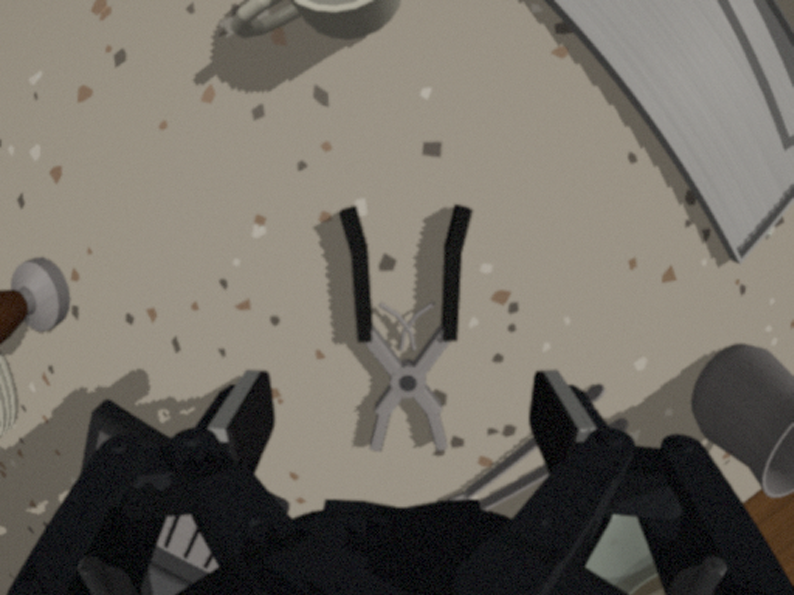

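The wrist view shows the pliers between the fingers: pivot at (407,382), grip tails at (350,210) and (462,208), jaw tips at (377,448) and (440,450).

```bash
python3 - <<'E'
from h import *
np.set_printoptions(precision=4,suppress=True)
W=lambda x,y,z:pt('wrist','w1',x/1.55,y/1.55,z)
ta,tb,pv,ja,jb=W(347,210,.018),W(464,208,.018),W(407,382,.017),W(377,449,.015),W(440,450,.015)
ga,gb=W(355,290,.018),W(459,290,.018)
print(ta,tb,pv,ja,jb,ga,gb,np.linalg.norm(ga-gb),np.linalg.norm(ta-tb))
d=((ja+jb)/2-(ta+tb)/2)[:2];L=np.linalg.norm(d);d/=L;print(L,np.degrees(np.arctan2(d[1],d[0])))
p=((ja+jb)/2)[:2]-.056*d;print('pivot',p,'grasp',pv[:2]-.065*d,p-.065*d)
s=read_state();R=Ro.from_rotvec(s['tcp_rot']).as_matrix()
for g in(pv[:2]-.065*d,p-.065*d):print(R.T@(np.r_[g,.07]-s['tool_pos'])/.03)
y=R[:2,1];print(np.degrees(np.arctan2(y[1],y[0]))-90)
E
```

```text
[0.4834 0.0543 0.018 ] [0.5205 0.111  0.018 ] [0.5949 0.0209 0.017 ] [ 0.6293 -0.0278  0.015 ] [0.6553 0.0086 0.015 ] [0.5254 0.03   0.018 ] [0.5606 0.0819 0.018 ] 0.06271222017429112 0.06776369055808866
0.1679270708315973 -33.313070488501
pivot [0.5955 0.0212] grasp [0.5406 0.0566] [0.5412 0.0569]
[-0.0185  0.0642  4.8219]
[-0.0289  0.0819  4.8219]
-34.24304832174018
```

Emit:
jog_arm --increments '[[[0,0.07,1,0,0,-0.15,1],[0,0,1,0,0,0,1],[0,0,1,0,0,0,1],[0,0,1,0,0,0,1],[0,0,0.4,0,0,0,1]]]'

```text
time: 2.7
tool_pos: [0.5387, 0.057, 0.08]
tcp_rot: [-0.901, -3.007, 0.001]
wrist_force: [-0.8, 0.3, 0.3]
width: 0.999
grip_force: 0.0
```

Emit:
jog_arm --increments '[[[0,0,0.4,0,0,0,0.8],[0,0,0,0,0,0,0.6],[0,0,0,0,0,0,0.5],[0,0,0,0,0,0,0.42],[0,0,0,0,0,0,0.42]]]' --force 20

```text
time: 3.12
tool_pos: [0.5409, 0.057, 0.0715]
tcp_rot: [0.903, 3.006, 0.001]
wrist_force: [-0.4, -0.5, -2.4]
width: 0.715
grip_force: 8.0
```

Emit:
jog_arm --increments '[[[0,0,0,0,0,0,0.42],[0,0,0,0,0,0,0.42],[0,0,0,0,0,0,0.42],[0,0,0,0,0,0,0.42],[0,0,0,0,0,0,0.42]]]'

```text
time: 3.53
tool_pos: [0.5406, 0.057, 0.071]
tcp_rot: [0.904, 3.007, 0.001]
wrist_force: [-1.3, 0.4, 6.9]
width: 0.713
grip_force: 8.4
```

Emit:
jog_arm --increments '[[[0,0,-0.2,0,0,0,0.42],[0,0,-0.4,0,0,0,0.42],[0,0,-0.6,0,0,0,0.42],[0,0,-0.7,0,0,0,0.42],[0,0,-0.7,0,0,0,0.42]]]'

```text
time: 3.95
tool_pos: [0.5388, 0.0568, 0.1485]
tcp_rot: [-0.904, -3.007, 0.001]
wrist_force: [-0.1, 0.5, -2.1]
width: 0.711
grip_force: 7.9
```

Emit:
jog_arm --increments '[[[0,0,-0.7,0,0,0,0.42],[0,0,-0.7,0,0,0,0.42],[0,0,-0.7,0,0,0,0.42],[0,0,-0.7,0,0,0,0.42],[0,0,-0.5,0,0,0,0.42]]]'

```text
time: 4.37
tool_pos: [0.5398, 0.0569, 0.2495]
tcp_rot: [0.904, 3.007, 0.001]
wrist_force: [0.8, 0.3, -2.4]
width: 0.712
grip_force: 7.9
```

Emit:
jog_arm --increments '[[[0.1,-0.3,0,0,0,0,0.42],[0.1,-0.5,0,0,0,0,0.42],[0.1,-0.6,0,0,0,0,0.42],[0.1,-0.6,0,0,0,0,0.42],[0.1,-0.6,0,0,0,0,0.42]]]'

```text
time: 4.78
tool_pos: [0.4809, -0.001, 0.2445]
tcp_rot: [-0.903, -3.004, 0.003]
wrist_force: [0.5, 0.0, -1.9]
width: 0.71
grip_force: 8.0
```

Emit:
jog_arm --increments '[[[0.1,-0.6,0,0,0,0,0.42],[0.1,-0.6,0,0,0,0,0.42],[0.1,-0.6,0,0,0,0,0.42],[0.1,-0.6,0,0,0,0,0.42],[0.1,-0.4,0,0,0,0,0.42]]]'

```text
time: 5.2
tool_pos: [0.4217, -0.0628, 0.2445]
tcp_rot: [-0.904, -3.004, 0.002]
wrist_force: [-0.4, 0.1, -2.3]
width: 0.709
grip_force: 7.9
```

Emit:
jog_arm --increments '[[[0.1,0,0,0,0,0.5,0.42],[0,0,0,0,0,0.5,0.42],[0,0,0,0,0,0.4,0.42],[0,0,0,0,0,0,0.42],[0,0,0,0,0,0,0.42]]]'

```text
time: 5.62
tool_pos: [0.4215, -0.0602, 0.2457]
tcp_rot: [-1.121, -2.933, 0.001]
wrist_force: [0.1, -0.6, -2.0]
width: 0.711
grip_force: 8.0
```

```bash
python3 - <<'E'
from h import *
s=read_state();print(s['time'],s['tool_pos'],Ro.from_rotvec(s['tcp_rot']).as_matrix().round(3),s['width'],s['grip_force'],s['wrist_force'])
a,_=snap('wrist','w2');b,_=snap('side','s2')
A=cv2.resize(a[130:380,90:430],(600,440),interpolation=2)
cv2.imwrite('pics/w2b.png',cv2.resize(a[200:384,120:400],None,fx=2.8,fy=2.8,interpolation=2))
B=cv2.resize(b[190:290,225:375],None,fx=5.3,fy=5.3,interpolation=2);cv2.imwrite('pics/s2b.png',B)
E
```

```text
5.6167 [ 0.42153267 -0.06016658  0.2457479 ] [[-0.745  0.667 -0.002]
 [ 0.667  0.745  0.   ]
 [ 0.002 -0.001 -1.   ]] 0.7113898368697219 7.9539258778095245 [ 0.06016263 -0.57187186 -2.0031898 ]
```

View pics/w2b.png

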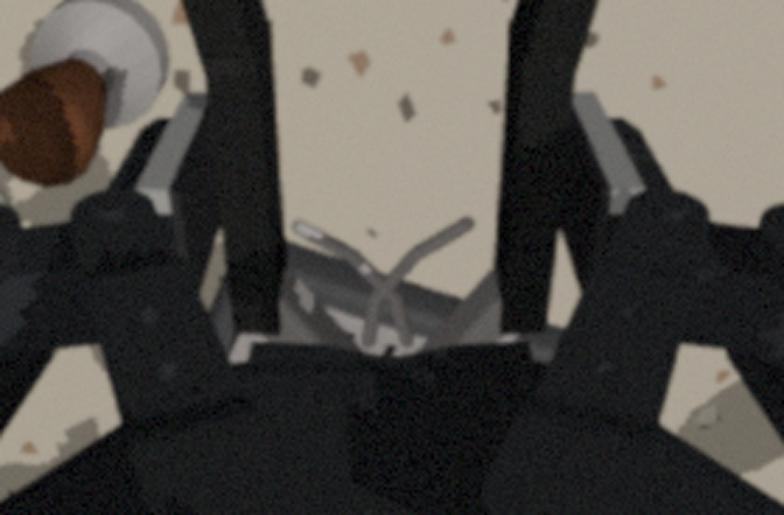

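View pics/s2b.png

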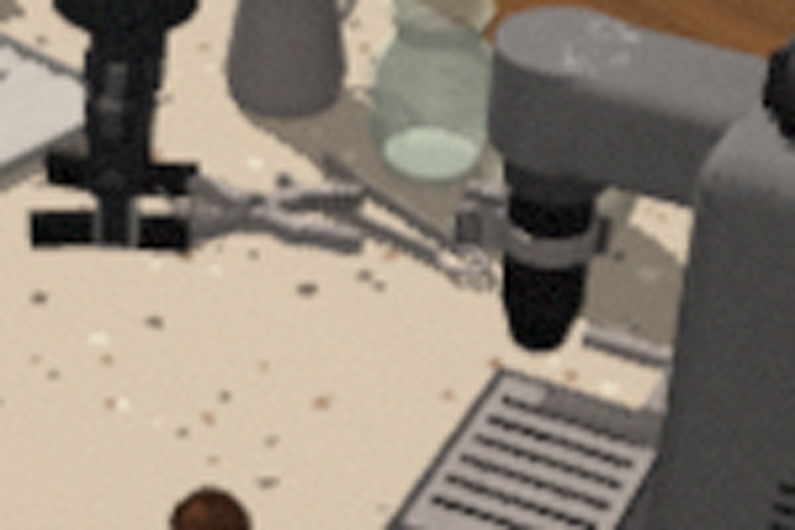

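Side view: the pliers are held level, with jaw tips at crop (360,195) and (362,240). The ear ends are at (459,227) near and (469,194) far, with the spout at x 505–585.

```bash
python3 - <<'E'
from h import *
np.set_printoptions(precision=4,suppress=True)
sd=lambda x,y,z=None,k=1:pt('side','s2',225+x/5.3-.4,190+y/5.3-.4,z,k)
for n,x,y,z in[('nearend',459,227,.188),('farend',469,194,.188),('tipfar',362,195,.184),('tipnear',363,238,.184),('piv',262,210,.19),('jawnearbottomtip',362,250,.178),('jawneartop',362,228,.19)]:print(n,sd(x,y,z),sd(x,y,None,0))
q=np.load('pics/P.npy');from scipy.optimize import least_squares
m=q[(q[:,4]>.145)&(q[:,4]<.173)&(q[:,0]>320)&(q[:,0]<334)][:,2:4]
r=least_squares(lambda c:np.hypot(*(m-c).T)-.022,[.584,-.208],loss='soft_l1',f_scale=.001);print('axis',r.x)
# ear: points in P left of spout, look at outer face near ear
A=r.x
e=q[(q[:,0]<320)&(q[:,4]>.17)&(q[:,4]<.205)]
for u in range(308,320):
    w=e[e[:,0]==u]
    print(u,[(int(b[1]),*(np.round(b[2:]*1e3).astype(int))) for b in w])
im=cv2.imread('pics/side0.png');cv2.imwrite('pics/ear.png',cv2.resize(im[218:245,300:345],None,fx=17,fy=17,interpolation=2)[:595])
# grinder yaw: drip tray / body edges from side
E
```

```text
nearend [ 0.5429 -0.1838  0.188 ] [ 0.5448 -0.1819  0.1863]
farend [ 0.5688 -0.1632  0.188 ] [ 0.5639 -0.1681  0.1923]
tipfar [ 0.5264 -0.1269  0.184 ] [ 0.5267 -0.1265  0.1837]
tipnear [ 0.5    -0.1588  0.184 ] [ 0.4958 -0.1633  0.188 ]
piv [ 0.4681 -0.1154  0.19  ] [ 0.4687 -0.1146  0.1894]
jawnearbottomtip [ 0.4985 -0.1602  0.178 ] [ 0.4959 -0.163   0.1805]
jawneartop [ 0.4994 -0.1582  0.19  ] [ 0.6989  0.0613 -0.0013]
axis [ 0.584  -0.2086]
308 []
309 []
310 []
311 [(228, np.int64(543), np.int64(-181), np.int64(201)), (229, np.int64(547), np.int64(-177), np.int64(194)), (230, np.int64(544), np.int64(-181), np.int64(194)), (231, np.int64(546), np.int64(-179), np.int64(189)), (232, np.int64(543), np.int64(-183), np.int64(189)), (233, np.int64(546), np.int64(-180), np.int64(183)), (234, np.int64(545), np.int64(-181), np.int64(181)), (235, np.int64(546), np.int64(-181), np.int64(177))]
312 [(227, np.int64(560), np.int64(-168), np.int64(191)), (228, np.int64(549), np.int64(-179), np.int64(197)), (229, np.int64(549), np.int64(-180), np.int64(195)), (230, np.int64(547), np.int64(-182), 
[... 3378 characters left out ...]
192)), (233, np.int64(558), np.int64(-195), np.int64(186)), (234, np.int64(556), np.int64(-197), np.int64(185)), (235, np.int64(557), np.int64(-197), np.int64(181)), (236, np.int64(557), np.int64(-197), np.int64(178))]
319 [(228, np.int64(570), np.int64(-185), np.int64(193)), (229, np.int64(561), np.int64(-195), np.int64(198)), (230, np.int64(559), np.int64(-197), np.int64(197)), (231, np.int64(560), np.int64(-196), np.int64(193)), (232, np.int64(562), np.int64(-194), np.int64(187)), (233, np.int64(563), np.int64(-194), np.int64(184)), (234, np.int64(560), np.int64(-197), np.int64(183)), (235, np.int64(558), np.int64(-200), np.int64(183)), (236, np.int64(562), np.int64(-196), np.int64(176))]
```

View pics/ear.png

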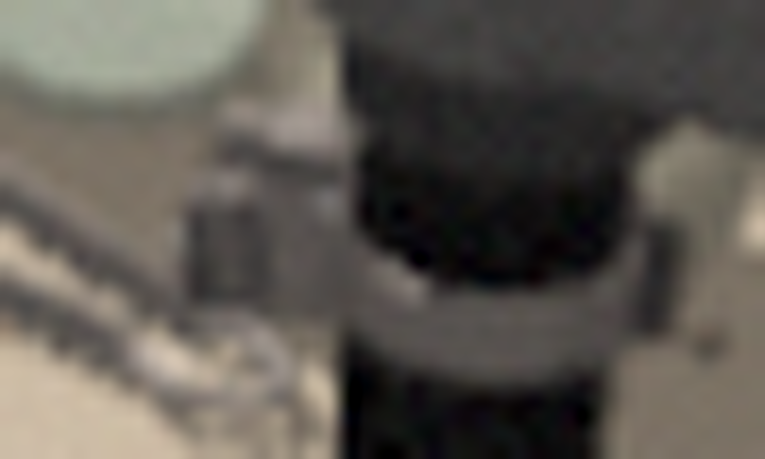

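Emit:
jog_arm --increments '[[[-0.1,0.3,-0.07,0,0,0.4,0.42],[-0.1,0.3,0,0,0,0.4,0.42],[-0.1,0.3,0,0,0,0.4,0.42],[0,0,0,0,0,0,0.42],[0,0,0,0,0,0,0.42]]]'

```text
time: 6.13
tool_pos: [0.448, -0.0469, 0.2487]
tcp_rot: [-1.301, -2.859, 0.001]
wrist_force: [0.3, -0.6, -2.9]
width: 0.714
grip_force: 8.0
```

```bash
python3 - <<'E'
from h import *
np.set_printoptions(precision=4,suppress=True)
s=read_state();R=Ro.from_rotvec(s['tcp_rot']).as_matrix();print(s['tool_pos'],R,s['q'])
h=-R[:2,0];P=np.array([.5577,-.1776]);g=P-.121*h
print(R.T@(np.r_[g,.248]-s['tool_pos'])/.03)
# far & near jaw tips in side view by depth
im,d=snap('side','s3')
E
```

```text
[ 0.448  -0.0469  0.2487] [[-0.657   0.7539 -0.001 ]
 [ 0.7539  0.657  -0.    ]
 [ 0.0006 -0.0008 -1.    ]] [-0.1594 -0.1267  2.1248 -0.0002  1.1446 -0.8762]
[-1.6545 -0.106   0.0228]
```

Emit:
jog_arm --increments '[[[-0.25,-0.1,0,0,0,0,0.42],[-0.3,0,0,0,0,0,0.42],[-0.3,0,0,0,0,0,0.42],[-0.3,0,0,0,0,0,0.42],[-0.2,0,0,0,0,0,0.42]]]'

```text
time: 6.6
tool_pos: [0.4733, -0.0809, 0.2492]
tcp_rot: [1.305, 2.857, -0.0]
wrist_force: [-0.1, -0.7, -2.3]
width: 0.712
grip_force: 8.0
```

Emit:
jog_arm --increments '[[[-0.2,0,0,0,0,0,0.42],[-0.1,0,0,0,0,0,0.42],[0,0,0,0,0,0,0.42],[0,0,0,0,0,0,0.42],[0,0,0,0,0,0,0.42]]]'

```text
time: 7.02
tool_pos: [0.478, -0.0862, 0.2488]
tcp_rot: [-1.304, -2.858, -0.0]
wrist_force: [-0.4, 0.7, -3.1]
width: 0.707
grip_force: 8.0
```

```bash
python3 - <<'E'
from h import *
b,_=snap('side','s4');a,_=snap('scene','sc4');
B=cv2.resize(b[205:260,240:350],None,fx=7.2,fy=7.2,interpolation=2);cv2.imwrite('pics/s4b.png',B)
print(read_state()['tool_pos'])
E
```

```text
[ 0.47802791 -0.08606356  0.24891209]
```

View pics/s4b.png

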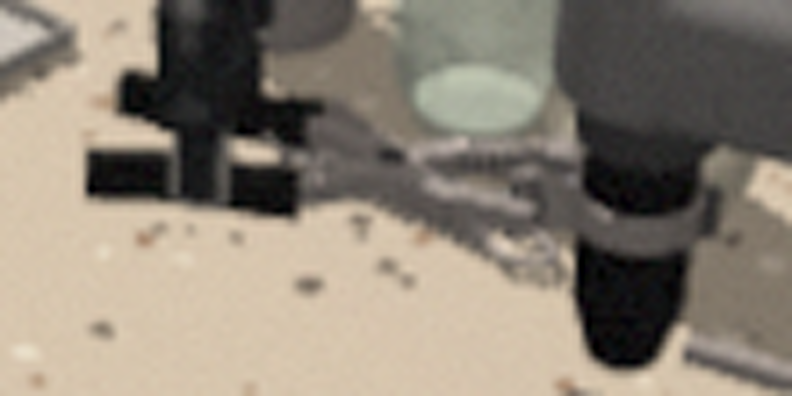

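The near jaw tip at (545,208) overlaps the near ear from the outside, and the far jaw at (575,150) is beyond the far ear. I'll check this by depth.

```bash
python3 - <<'E'
from h import *
np.set_printoptions(precision=1,suppress=True)
R=Ro.from_rotvec(read_state()['tcp_rot']).as_matrix();A=np.array([.584,-.2086,.19])
for v in range(222,240):
    print(v,end=' ')
    for u in range(304,324):
        p=R.T@(pt('side','s4',u,v,None,0)-A)*1e3
        print('%d,%d,%d'%tuple(p) if abs(p[2])<25 and abs(p[1])<45 else '-',end=' ')
    print()
E
```

```text
222 - - - - - - - - - - - - - - - - - - - - 
223 - - - - - - - - - - - - 36,4,-18 33,10,-14 - - - - - - 
224 70,19,0 67,19,-1 64,21,0 61,21,0 58,17,-3 56,19,-2 53,22,-1 50,22,-1 47,20,-3 44,14,-7 41,11,-9 39,24,-1 35,2,-15 33,0,-17 30,1,-17 28,6,-14 25,12,-11 - - - 
225 69,14,0 66,17,1 63,13,-1 60,13,-2 58,14,-2 55,18,0 52,13,-3 50,17,-1 47,18,-1 44,12,-5 41,10,-6 38,8,-8 34,-8,-19 32,-1,-15 30,1,-14 27,-1,-16 25,9,-10 21,-2,-17 - - 
226 68,10,0 66,13,1 63,12,1 60,14,1 57,11,0 55,14,0 52,16,1 50,20,3 47,19,2 44,10,-3 41,10,-3 37,-10,-17 34,-7,-16 31,-10,-18 29,-5,-15 26,-8,-17 24,2,-10 21,-4,-16 18,-9,-19 - 
227 68,9,3 66,14,5 63,13,4 60,14,4 57,14,4 55,14,4 52,13,2 49,14,3 46,11,0 43,10,0 40,8,-1 36,-11,-14 34,-11,-14 31,-11,-15 28,-10,-15 26,-14,-18 24,8,-4 21,-7,-14 18,-8,-15 15,-15,-20 
228 68,12,8 65,13,8 63,13,7 60,15,8 57,18,10 55,16,8 52,20,10 47,-10,-9 44,-11,-10 42,-10,-10 39,-10,-10 37,8,0 33,-13,-13 31,-10,-12 28,-14,-14 27,10,0 24,5,-3 20,-6,-11 17,-14,-16 15,-12,-15 
229 - - - - - - - 47,-13,-7 44,-9,-5 41,-10,-7 39,-12,-8 36,-12,-8 33,-11,-8 31,-7,-6 28,-12,-10 25,-11,
[... 828 characters left out ...]
7,-23,2 45,-26,0 42,-27,-1 39,-27,-1 37,-20,2 35,-10,8 32,-12,6 29,-12,6 27,-10,6 24,-8,8 21,-15,2 18,-22,-1 15,-24,-3 13,-24,-4 
235 64,-15,12 61,-19,10 58,-21,7 55,-21,7 53,-22,6 50,-20,7 47,-27,2 44,-25,3 42,-23,4 39,-26,2 37,-19,5 35,-10,11 32,-11,10 29,-7,12 26,-10,9 24,-13,7 20,-25,0 18,-22,1 15,-25,-1 13,-24,-1 
236 - - - - 52,-22,9 50,-22,9 47,-25,7 44,-28,4 41,-28,4 39,-28,4 - - 32,-9,15 29,-9,14 26,-10,13 24,-8,14 21,-17,7 18,-25,2 15,-24,2 12,-25,1 
237 - - - - - - - - 41,-26,8 39,-25,8 - - - - - - 21,-4,19 17,-22,7 15,-23,6 12,-24,5 
238 - - - - - - - - - - - - - - - - 21,-5,22 18,-9,19 15,-15,14 12,-24,8 
239 - - - - - - - - - - - - - - - - 20,-9,22 17,-15,18 14,-18,15 12,-15,17
```

Near ear outer face at y = -11, near jaw inner face around -20, far jaw around +18, and jaw mid-height matches, so the ears are between the jaws. I'll back off 3 mm for the creep, then squeeze gradually.

Emit:
jog_arm --increments '[[[0.1,0,0,0,0,0,0.42],[0,0,-0.01,0,0,0,0.35],[0,0,-0.01,0,0,0,0.28],[0,0,-0.02,0,0,0,0.21],[0,0,-0.02,0,0,0,0.14]]]' --force 35

```text
time: 7.53
tool_pos: [0.4761, -0.0837, 0.2508]
tcp_rot: [-1.304, -2.858, -0.001]
wrist_force: [-0.1, 0.5, -2.0]
width: 0.572
grip_force: 11.9
```

Emit:
jog_arm --increments '[[[0,0,-0.02,0,0,0,0.07],[0,0,-0.02,0,0,0,0.0],[0,0,-0.01,0,0,0,-0.04],[0,0,-0.01,0,0,0,-0.08],[0,0,0,0,0,0,-0.08]]]'

```text
time: 7.95
tool_pos: [0.4763, -0.0841, 0.2526]
tcp_rot: [1.304, 2.858, -0.0]
wrist_force: [-0.7, 0.9, -2.4]
width: 0.464
grip_force: 11.6
```

Emit:
jog_arm --increments '[[[0,0,-0.01,0,0,0,-0.12],[0,0,0,0,0,0,-0.15],[0,0,-0.01,0,0,0,-0.18],[0,0,0,0,0,0,-0.2],[0,0,0,0,0,0,-0.2]]]'

```text
time: 8.37
tool_pos: [0.4765, -0.0844, 0.2534]
tcp_rot: [1.304, 2.857, -0.0]
wrist_force: [0.4, -0.7, -2.5]
width: 0.406
grip_force: 13.8
```

Emit:
jog_arm --increments '[[[0,0,0,0,0,0,-0.23],[0,0,0,0,0,0,-0.25],[0,0,0,0,0,0,-0.25],[0,0,0,0,0,0,-0.25],[0,0,0,0,0,0,-0.25]]]'

```text
time: 8.78
tool_pos: [0.4764, -0.0842, 0.2532]
tcp_rot: [1.304, 2.858, -0.0]
wrist_force: [-0.6, -1.0, -0.7]
width: 0.381
grip_force: 23.1
```

```bash
python3 - <<'E'
from h import *
b,_=snap('side','s5')
R=Ro.from_rotvec(read_state()['tcp_rot']).as_matrix();A=np.array([.584,-.2086,.19])
for v in range(222,240):
    print(v,end=' ')
    for u in range(306,324):
        p=R.T@(pt('side','s5',u,v,None,0)-A)*1e3
        print('%d,%d,%d'%tuple(p) if abs(p[2])<25 and abs(p[1])<45 else '-',end=' ')
    print()
E
```

```text
222 - - - - - - - - - - - 34,12,-16 - - - - - - 
223 - - - - - - - - - - - 33,6,-17 31,7,-16 28,7,-17 - - - - 
224 - - - - - - - - - - 35,0,-17 33,3,-15 30,3,-16 27,2,-17 25,9,-13 - - - 
225 63,12,-2 - - - - - 46,6,-8 - - - 35,-6,-18 32,-2,-16 29,-1,-16 27,0,-15 - 21,-1,-17 - - 
226 63,9,-1 60,10,-1 57,7,-3 55,13,0 52,11,-1 49,12,-1 46,2,-7 43,1,-8 40,2,-8 38,4,-8 34,-5,-14 32,-8,-17 29,-4,-14 26,-6,-16 24,1,-11 21,-4,-15 18,-8,-18 - 
227 62,6,0 59,5,0 57,8,0 54,4,-2 51,9,0 48,-5,-9 45,-3,-8 42,-5,-10 40,-4,-10 37,0,-7 34,-1,-8 32,-3,-10 29,-5,-12 26,-5,-12 24,0,-9 21,-5,-13 18,-13,-18 15,-15,-20 
228 62,8,4 59,9,4 57,7,3 54,5,1 51,6,1 47,-6,-6 45,-5,-6 42,-5,-7 39,-4,-6 37,-4,-7 34,-4,-7 31,-5,-8 28,-6,-10 26,-4,-9 23,-3,-8 20,-6,-10 17,-15,-16 15,-18,-19 
229 60,-10,-3 58,-5,-1 56,9,7 53,5,4 51,9,6 47,-3,-1 44,-4,-2 42,-5,-3 39,-7,-5 36,-5,-4 34,-4,-4 31,-5,-5 28,-3,-4 26,-5,-6 23,-5,-6 20,-8,-8 17,-15,-13 14,-19,-16 
230 60,-11,-1 57,-10,-1 55,-9,0 52,-8,0 50,-5,0 46,-12,-4 44,-9,-2 41,-7,-1 39,-8,-3 36,-4,0 33,-6,-2 31,-5,-2 28,-5,-2 25,-5,-2 23,-8,-5 20,-8,-5 17,-12,-8 14,-18,-1
[... 353 characters left out ...]
4 56,-13,6 54,-13,6 51,-13,5 49,-9,7 46,-14,3 43,-12,5 40,-11,5 37,-14,2 35,-14,2 32,-15,1 30,-4,7 27,-5,6 25,-6,5 22,-9,3 19,-13,0 16,-19,-3 13,-21,-5 
234 - 56,-15,8 54,-11,10 51,-12,9 48,-16,6 45,-14,7 43,-15,6 40,-12,7 37,-13,6 35,-13,6 32,-11,6 30,-4,10 27,-7,8 24,-9,7 21,-11,5 18,-16,1 16,-18,0 13,-21,-2 
235 - - - - - - - - 37,-15,8 35,-11,11 32,-12,9 29,-7,12 27,-5,13 24,-4,13 21,-3,14 18,-16,4 15,-19,2 13,-22,0 
236 - - - - - - - - - - - - - - 21,-7,14 18,-12,10 15,-19,5 12,-20,4 
237 - - - - - - - - - - - - - - 21,-8,17 18,-10,15 15,-19,8 12,-20,7 
238 - - - - - - - - - - - - - - 20,-7,20 18,-12,16 15,-15,14 12,-16,13 
239 - - - - - - - - - - - - - - - 17,-13,19 14,-15,17 12,-22,12
```

Emit:
jog_arm --increments '[[[0,0,0,0,0,0,-0.3],[0,0,0,0,0,0,-0.3],[0,0,0,0,0,0,-0.3],[0,0,0,0,0,0,-0.25],[0,0,0,0,0,0,-0.2]]]'

```text
time: 9.25
tool_pos: [0.4764, -0.0843, 0.2533]
tcp_rot: [1.304, 2.857, -0.001]
wrist_force: [0.7, -1.4, -3.4]
width: 0.397
grip_force: 13.8
```

Emit:
jog_arm --increments '[[[0,0,0.01,0,0,0,-0.13],[0,0,0.02,0,0,0,-0.06],[0,0,0.02,0,0,0,0.01],[0,0,0.02,0,0,0,0.08],[0,0,0.02,0,0,0,0.15]]]'

```text
time: 9.67
tool_pos: [0.4762, -0.084, 0.2503]
tcp_rot: [-1.304, -2.858, -0.0]
wrist_force: [0.2, -0.3, -2.9]
width: 0.574
grip_force: 10.0
```

Emit:
jog_arm --increments '[[[0,0,0.02,0,0,0,0.22],[0,0,0.02,0,0,0,0.29],[0,0,0.02,0,0,0,0.36],[0,0,0.01,0,0,0,0.41],[0,0,0,0,0,0,0.41]]]'

```text
time: 10.08
tool_pos: [0.4763, -0.0841, 0.2483]
tcp_rot: [-1.304, -2.858, 0.0]
wrist_force: [-0.9, -0.7, -2.7]
width: 0.704
grip_force: 8.5
```

```bash
python3 - <<'E'
from h import *
b,_=snap('side','s6')
s=read_state();print(s['tool_pos'],s['width'],s['wrist_force'])
R=Ro.from_rotvec(s['tcp_rot']).as_matrix();A=np.array([.584,-.2086,.19])
for v in range(222,240):
    print(v,end=' ')
    for u in range(306,324):
        p=R.T@(pt('side','s6',u,v,None,0)-A)*1e3
        print('%d,%d,%d'%tuple(p) if abs(p[2])<25 and abs(p[1])<45 else '-',end=' ')
    print()
E
```

```text
[ 0.47628656 -0.08408373  0.24835383] 0.7031150579036727 [-0.26065328  0.03027812 -3.31374909]
222 - - - - - - - - - - - - - - - - - - 
223 - - - - - - - - - - - 33,8,-15 31,9,-15 28,12,-14 - - - - 
224 64,16,-3 62,23,0 59,23,0 56,18,-3 53,21,-2 51,26,0 48,27,1 45,27,0 - - 35,3,-15 33,3,-16 30,6,-14 27,4,-16 25,11,-12 - - - 
225 63,13,-1 60,13,-2 58,13,-2 55,15,-1 53,19,0 50,15,-2 46,7,-8 43,5,-9 42,18,-2 - 35,-3,-16 32,0,-14 30,0,-14 27,1,-14 - 21,-1,-17 - - 
226 63,8,-1 60,13,0 58,18,3 55,18,3 52,16,1 50,20,3 46,4,-6 43,2,-8 40,5,-7 38,5,-7 34,-6,-15 31,-9,-17 29,-8,-17 26,-7,-16 24,4,-9 21,-1,-14 18,-14,-22 - 
227 63,17,7 60,11,3 57,12,3 55,17,5 52,14,3 49,19,6 45,-3,-8 43,1,-5 40,4,-4 37,1,-6 34,-8,-13 32,-3,-10 29,-4,-11 26,-7,-13 24,5,-6 21,-7,-14 18,-10,-16 15,-15,-20 
228 62,12,7 60,14,8 57,12,6 54,13,6 52,16,8 47,-7,-7 45,-4,-6 42,-5,-6 39,-9,-9 36,-9,-10 34,-10,-11 31,-5,-8 28,-6,-9 26,-8,-11 23,-5,-9 21,-4,-9 17,-15,-16 15,-17,-18 
229 - - - - 51,15,10 47,-4,-2 44,-5,-3 41,-9,-6 39,-8,-6 36,-11,-8 34,-7,-6 31,-4,-4 28,-8,-7 26,-5,-6 23,-6,-7 20,-7,-8 17,-16,-14 14,-18,-15 
[... 582 characters left out ...]
9,-17,-1 16,-20,-4 13,-21,-5 
234 58,-24,2 55,-24,2 53,-24,2 50,-25,0 47,-24,1 44,-28,-1 42,-25,0 40,-18,3 38,-9,9 35,-9,8 32,-8,9 30,-7,9 27,-4,10 24,-4,10 21,-13,4 18,-19,0 16,-21,-2 13,-19,0 
235 58,-23,6 55,-21,7 52,-27,3 50,-23,5 47,-24,4 45,-22,5 42,-25,3 39,-19,6 38,-5,14 35,-6,13 32,-5,14 29,-7,12 27,-7,12 24,-8,10 21,-15,6 18,-18,3 15,-20,2 13,-19,2 
236 - 55,-23,9 53,-20,11 50,-23,8 47,-26,6 44,-25,6 41,-26,5 - - - - - - - 21,-7,14 18,-19,6 15,-18,6 12,-21,3 
237 - - - - - 44,-25,9 41,-24,9 - - - - - - - 21,-6,18 18,-14,12 15,-14,12 12,-21,7 
238 - - - - - - - - - - - - - - 20,-9,19 18,-11,17 15,-14,15 12,-16,13 
239 - - - - - - - - - - - - - - 20,-7,24 17,-9,22 15,-10,21 12,-18,15
```

The ears stayed at -6 with the jaws open at -20, so the clip has clicked shut. Now I'll retreat and carry the pliers over the tray (centre (0.524,0.324), yaw 10.7°).

Emit:
jog_arm --increments '[[[0.2,0,0,0,0,0,0.41],[0.4,0,0,0,0,0,0.41],[0.6,0,0,0,0,0,0.41],[0.7,0,0,0,0,0,0.41],[0.6,0,0,0,0,0,0.41]]]'

```text
time: 10.55
tool_pos: [0.4255, -0.0262, 0.2481]
tcp_rot: [-1.304, -2.857, -0.0]
wrist_force: [-0.0, -0.1, -3.0]
width: 0.702
grip_force: 8.6
```

Emit:
jog_arm --increments '[[[0.3,0.3,0,0,0,0,0.41],[0.5,0.6,0,0,0,0,0.41],[0.5,0.6,0,0,0,0,0.41],[0.5,0.6,0,0,0,0,0.41],[0.5,0.6,0,0,0,0,0.41]]]'

```text
time: 10.97
tool_pos: [0.4422, 0.0793, 0.2485]
tcp_rot: [-1.304, -2.858, -0.0]
wrist_force: [-0.4, -0.4, -1.3]
width: 0.704
grip_force: 8.6
```

Emit:
jog_arm --increments '[[[0.5,0.6,0,0,0,0,0.41],[0.5,0.6,0,0,0,0,0.41],[0.5,0.6,0,0,0,0,0.41],[0.5,0.6,0,0,0,0,0.41],[0.5,0.6,0,0,0,0,0.41]]]'

```text
time: 11.38
tool_pos: [0.4609, 0.195, 0.2484]
tcp_rot: [-1.304, -2.858, 0.0]
wrist_force: [0.5, 0.2, -2.4]
width: 0.707
grip_force: 8.6
```

Emit:
jog_arm --increments '[[[0.5,0.6,0,0,0,0,0.41],[0.5,0.6,0,0,0,0,0.41],[0.4,0.6,0,0,0,0,0.41],[0.4,0.5,0,0,0,0,0.41],[0.2,0.3,0,0,0,0,0.41]]]'

```text
time: 11.8
tool_pos: [0.4807, 0.2921, 0.2485]
tcp_rot: [-1.302, -2.858, -0.001]
wrist_force: [0.6, 0.3, -1.9]
width: 0.708
grip_force: 8.6
```

Emit:
jog_arm --increments '[[[0,0,0,0,0,-0.5,0.41],[0,0,0,0,0,-0.7,0.41],[0,0,0,0,0,-0.8,0.41],[0,0,0,0,0,-0.8,0.41],[0,0,0,0,0,-0.8,0.41]]]'

```text
time: 12.22
tool_pos: [0.4807, 0.2896, 0.2482]
tcp_rot: [-0.739, -3.053, 0.001]
wrist_force: [-0.8, -0.2, -1.8]
width: 0.706
grip_force: 8.6
```

Emit:
jog_arm --increments '[[[0,0,0,0,0,-0.8,0.41],[0,0,0,0,0,-0.8,0.41],[0,0,0,0,0,-0.8,0.41],[0,0,0,0,0,-0.8,0.41],[0,0,0,0,0,-0.8,0.41]]]'

```text
time: 12.63
tool_pos: [0.4808, 0.2895, 0.2483]
tcp_rot: [-0.089, -3.14, 0.001]
wrist_force: [-0.6, -0.2, -2.9]
width: 0.704
grip_force: 8.6
```

Emit:
jog_arm --increments '[[[0,0,0,0,0,-0.8,0.41],[0,0,0,0,0,-0.8,0.41],[0,0,0,0,0,-0.8,0.41],[0,0,0,0,0,0,0.41],[0,0,0,0,0,0,0.41]]]'

```text
time: 13.05
tool_pos: [0.481, 0.2896, 0.2484]
tcp_rot: [0.296, -3.127, 0.0]
wrist_force: [0.2, -0.3, -2.0]
width: 0.703
grip_force: 8.6
```

```bash
python3 - <<'E'
from h import *
np.set_printoptions(precision=3,suppress=True)
s=read_state();R=Ro.from_rotvec(s['tcp_rot']).as_matrix();h=-R[:2,0]
print(s['time'],s['tool_pos'],np.degrees(np.arctan2(h[1],h[0])),s['width'],s['grip_force'])
g=np.array([.5236,.3238])-.034*h;print(R.T@(np.r_[g,.075]-s['tool_pos'])/.03)
a,_=snap('scene','sc7');cv2.imwrite('pics/sc7b.png',cv2.resize(a[100:250,190:390],None,fx=4,fy=4,interpolation=2))
E
```

```text
13.05 [0.481 0.29  0.248] 10.801080501769487 0.7030315297426223 8.554611504077911
[-0.477  0.856  5.778]
```

View pics/sc7b.png

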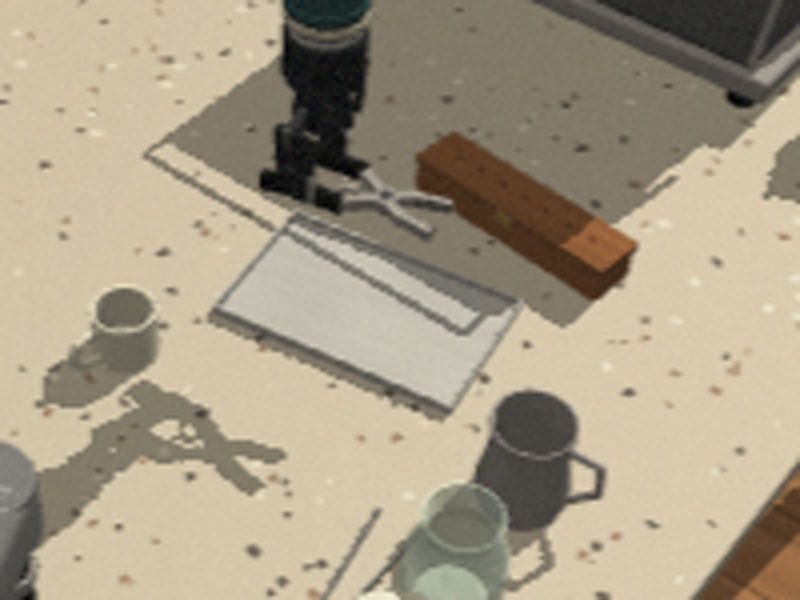

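The scene view shows the pliers held level over the tray, parallel to its long side, and the incense box well clear at (525,215). Now I'll lower.

Emit:
jog_arm --increments '[[[-0.24,0.43,0.3,0,0,0,0.41],[-0.24,0.43,0.5,0,0,0,0.41],[0,0,0.8,0,0,0,0.41],[0,0,0.8,0,0,0,0.41],[0,0,0.8,0,0,0,0.41]]]'

```text
time: 13.52
tool_pos: [0.4909, 0.3182, 0.1518]
tcp_rot: [-0.297, 3.127, 0.0]
wrist_force: [0.3, 0.2, -2.7]
width: 0.707
grip_force: 8.6
```

Emit:
jog_arm --increments '[[[0,0,0.8,0,0,0,0.41],[0,0,0.7,0,0,0,0.41],[0,0,0.5,0,0,0,0.41],[0,0,0.3,0,0,0,0.41],[0,0,0.1,0,0,0,0.41]]]'

```text
time: 13.93
tool_pos: [0.4897, 0.3172, 0.0784]
tcp_rot: [0.297, -3.124, 0.002]
wrist_force: [-0.6, 0.0, -2.0]
width: 0.705
grip_force: 8.6
```

Emit:
jog_arm --increments '[[[0,0,0.05,0,0,0,0.41],[0,0,0.05,0,0,0,0.41],[0,0,0.03,0,0,0,0.41],[0,0,0,0,0,0,0.41],[0,0,0,0,0,0,0.41]]]'

```text
time: 14.35
tool_pos: [0.4914, 0.3182, 0.0774]
tcp_rot: [-0.299, 3.126, 0.001]
wrist_force: [-0.3, 0.0, -3.4]
width: 0.707
grip_force: 8.5
```

Emit:
jog_arm --increments '[[[0,0,0.04,0,0,0,0.41],[0,0,0.04,0,0,0,0.41],[0,0,0,0,0,0,0.41],[0,0,0,0,0,0,0.41],[0,0,0,0,0,0,0.41]]]'

```text
time: 14.77
tool_pos: [0.491, 0.318, 0.0742]
tcp_rot: [-0.299, 3.127, 0.0]
wrist_force: [0.2, 0.7, -2.1]
width: 0.706
grip_force: 8.6
```

Emit:
jog_arm --increments '[[[0,0,0.03,0,0,0,0.41],[0,0,0.03,0,0,0,0.41],[0,0,0,0,0,0,0.41],[0,0,0,0,0,0,0.41],[0,0,0,0,0,0,0.41]]]'

```text
time: 15.18
tool_pos: [0.4912, 0.318, 0.0739]
tcp_rot: [-0.3, 3.127, -0.0]
wrist_force: [-3.3, -2.7, 8.5]
width: 0.704
grip_force: 9.2
```

Contact (8.5 N up). I'll open and rise.

Emit:
jog_arm --increments '[[[0,0,-0.03,0,0,0,0.5],[0,0,0,0,0,0,0.6],[0,0,0,0,0,0,0.8],[0,0,0,0,0,0,1],[0,0,0,0,0,0,1]]]'

```text
time: 15.6
tool_pos: [0.4909, 0.3179, 0.0731]
tcp_rot: [0.299, -3.127, 0.0]
wrist_force: [0.1, -0.2, -0.1]
width: 0.997
grip_force: 0.0
```

Emit:
jog_arm --increments '[[[0,0,0,0,0,0,1],[0,0,-0.2,0,0,0,1],[0,0,-0.5,0,0,0,1],[0,0,-0.8,0,0,0,1],[0,0,-0.9,0,0,0,1]]]'

```text
time: 16.02
tool_pos: [0.4897, 0.3172, 0.1447]
tcp_rot: [0.299, -3.124, 0.002]
wrist_force: [1.6, 0.1, -0.3]
width: 1.0
grip_force: 0.0
```

Emit:
jog_arm --increments '[[[0,0,-0.9,0,0,0,1],[0,0,-0.9,0,0,0,1],[0,0,-0.5,0,0,0,1],[0,0,0,0,0,0,1],[0,0,0,0,0,0,1]]]'

```text
time: 16.43
tool_pos: [0.4915, 0.3183, 0.2157]
tcp_rot: [-0.299, 3.125, 0.002]
wrist_force: [0.2, 0.5, -0.0]
width: 1.005
grip_force: 0.0
```

```bash
python3 - <<'E'
from h import *
a,_=snap('wrist','w9');b,_=snap('side','s9')
A=cv2.resize(a,(560,420));B=cv2.resize(b[205:250,300:345],(235,235),interpolation=2)
o=np.zeros((420,800,3),np.uint8);o[:,:560]=A;o[:235,560:795]=B;cv2.imwrite('pics/f9.png',o)
print(read_state()['tool_pos'])
E
```

```text
[0.49005096 0.3174173  0.21285057]
```

View pics/f9.png

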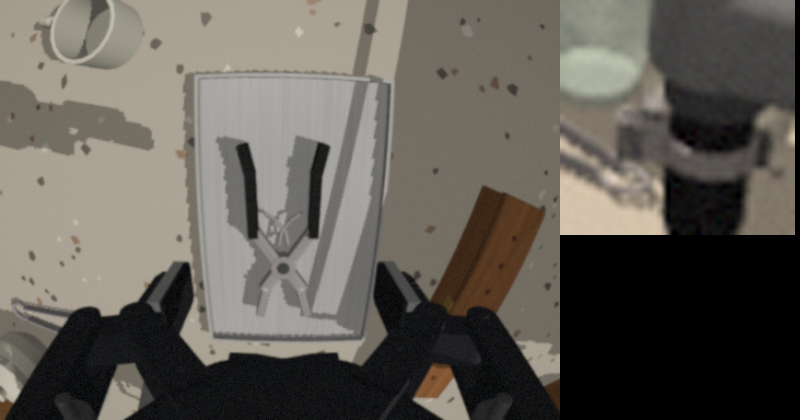

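The pliers lie flat inside the tray, with tails at (240,145) and (325,145) and tips at (262,315) and (306,315) in the picture. They are clear of every wall. The side inset shows the clip's ears still together.

```bash
python3 -c "
from h import *
print(bot.finish_job())"
```

```text
the job is handed in; nothing more can be done
None
```

The clip's ears stayed together after the pliers let go, so it looks clicked shut; the pliers lie flat and released inside the tray, and the job was handed in at about 16.5 s with no verdict returned.

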